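# Present a specimen carrier over the stand's edge

## Robot

A 7-joint arm with a two-finger parallel gripper is mounted at the origin on the work surface. World frame = base frame: x ahead of the robot, y to its left, z up, the work surface at z = 0. Lengths are in m, angles in rad, forces in N, time in s.
With the tool pointing down it reaches from about 0.4 to 0.75 m from the base axis. Payload 19.5 kg.
Tool frame: the origin (TCP) lies on the mounting face of the last link; the fingertips stand 173 mm ahead of it and the grasp point (between the pads) lies 155 mm ahead of it; z points along the fingers, y is the line along which they close (so a half turn about z gives the same grasp; the last joint's range is limited). The gripper opens to 85 mm and grips with 20 to 120 N. Pads are 22 mm wide; open, the fingers measure 114 mm over their backs; the gripper's body (76 mm by 85 mm) begins 54 mm behind the grasp point. The pads swing forward as they close: fully open they stand 13 mm farther back than shut.
Start: joints at [1.199, 0.707, -0.028, 1.485, 0.022, 0.951, -0.075], TCP at [0.186, -0.544, 0.405] pointing down, gripper open.
Joint ranges: [-2.71, 2.71], [-0.32, 2.16], [-1.57, 1.52], [0, 2.45], [-1.46, 4.6], [0, 2.02], [-2.83, 2.83]. Speed limits (rad/s): [1.89, 1.89, 2.57, 2.57, 3.01, 3.01, 3.01].

## Interface

Orientations are given as a unit quaternion [x, y, z, w].
In Python, from rig import env, inverse_kinematics, optics, finder gives the robot as it stands. Calls block until the motion is done:
- env.goto(position, orientation): joint-space move of the TCP to a pose.
- env.move_linear(position, attitude=None, v=0.15): straight line of the TCP; attitude=None keeps the orientation; v is the mean speed in m/s.
- env.set_joints(angles): joint-space move.
- env.command_gripper(opening, f_grip=None): opening from 0.0 (shut) to 1.0 (fully open); f_grip is the grip in N (None keeps the last); returns when the fingers have stopped.
- env.dwell(seconds).
- inverse_kinematics(position, orientation): joint angles nearest the present ones, or None.
- env.get_obs(): the state.
- optics.snapshot(name): name is "side" or "top"; returns (picture, depth): 480x640x3 uint8, red, green, blue; 480x640 float32, m along the optical axis (not along the pixel's ray), 0 where there is no reading.
- optics.camera_model(name): a dict with "K" (3x3 intrinsics, pixels), "k1" (the pictures are not rectified: a ray, as slopes to the right and down, at radius r is drawn at 1 + k1 r^2 times it, then the intrinsics apply), "position" and "orientation" of the camera in the world. Camera axes: x right, y down, z forward; pixel columns grow to the right and rows downward; lengths in m; the calibration is good to about 2 mm. A picture is of the moment at which its call begins. camera_model takes no time and is no camera call.
A pose or a line that the arm cannot do raises env.PlanningError and nothing moves.
- env.finish_job(): hands the job in; it is judged then, once.
Trained networks look in the newest picture that a camera, given by its name, has taken for a name from the list of things; names that differ only in an ending like _2 or _b are one class to them, and where a whole thing is asked for, a point or a joint stands for the part that bears it (a point fixed in the world has none). Each returns a list of dicts, best first, with "confidence" (0 to 1); they miss things now and then, are a little off and sometimes report something else, mostly with a low value. They report only what shows in the picture. A call takes as long as a camera call. They do not tell look-alikes from the thing itself.
- finder.spot_in(target, camera): "bbox" ([left, top, right, bottom] in pixels, round what is visible of it).
The state is a dict: "time": time; "joint_pos": joint angles; "joint_velocities": joint speeds; "effort": joint torques, N m; "ee_pos": TCP position; "eef_rot": TCP orientation; "wrist_force": force on the tool from outside, world axes, zero at the start; "moment": the same for the moment, N m; "width": opening from 0.0 (shut) to 1.0 (fully open); "finger_force": force on a finger pad.
Only numpy, scipy, OpenCV 4.12 (cv2) and the standard library are available. Lean on these libraries where they do the work, as an engineer would, in place of code of your own. Each camera call takes 0.05 s, during which the arm holds its last target. There are 200 camera calls.

## Task

With a fingertip, first swing the steel clip with the red knob on the white stand outward over the edge as far as it goes, without disturbing the specimen carrier. Then gently push the carrier along the stand, never gripping or lifting it, until just its blue end sticks out over the black-lined edge: the line where the blue begins lies right at the edge and the carrier is square to it. Leave it lying there and the clip swung out, and leave the things around alone.

Things in the scene. Friction and masses are not known exactly. Their poses are not given: they have to be found in the camera images.
- stand: White loading stand, fixed, a slab 300 (its x) x 230 (its y) x 50 mm high with a flat top; origin at the centre of its underside. Its +x side is the overhang edge, whose upright face is black, with a black line 4 mm wide along it on the top; beyond it is open air down to the table. A black disc on the top is flat decoration. The stand's place and yaw vary.
- stand_edge (a point): Middle of the stand's overhang edge, on the top surface (150 mm along stand +x from its centre, 50 mm up); axes as the stand: x points straight out over the edge, y along the edge, z up.
- carrier: Specimen carrier: loose flat plate 100 (its x) x 50 (its y) x 6 mm, about 0.085 kg (varies), lying on the stand; origin at the centre of its underside. Its +x end is a blue band 30 mm long over the full width; the rest is aluminium, with a white stone on a black disc, 5.5 mm proud of the plate, on its centre line 18 mm behind the centre. The blue end starts towards the overhang edge, up to 0.3 rad off square.
- carrier_line (a point): Point on the carrier's top, half-way across, on the line where the blue band begins: 20 mm along carrier +x from its centre (30 mm from the blue end, 70 mm from the plain end).
- clip (a joint): Angle of the steel stage clip about its upright pivot (rad): 0 lies along the edge across the carrier's way, grows counter-clockwise seen from above, as the knob swings outward over the edge, to a stop at 1.5, pointing straight out. Stays where left; about 0.5 N at the knob moves it. Starts at 0 to 0.25.
- clip_pivot (a point): Top of the clip's round steel pivot screw (18 mm across, 13 mm above the stand's top). It stands 30 mm inside the overhang edge and 85 mm towards stand +y from the stand's middle.
- clip_knob (a point): Centre of the clip's upright red knob, 13 mm in diameter, 92 mm from the pivot; its top is 26 mm and this point 15 mm above the stand's top. The flat clip arm between is 10 mm wide, its top 6 mm above the stand's top. At joint 0 the knob lies from the pivot towards stand -y.
- vial: Bystander: amber vial with black cap, 22 mm diameter, 42 mm high, standing on a rear corner of the stand (the end away from the overhang edge, -y side). Origin at the centre of its underside.
- loupe: Bystander: black cylindrical loupe, 28 mm diameter, 28 mm high, standing on the other rear corner (+y side). Origin at the centre of its underside.
- jar: Bystander: amber jar, 60 mm diameter, 85 mm high, on the table. Origin at the centre of its underside.
- dish: Bystander: shallow white bowl, 90 mm diameter, 18 mm high, on the table. Origin at the centre of its underside.
- tweezers: Bystander: steel tweezers 125 mm long, 6 mm high, lying on the table. Origin at the middle of their underside.
- gembox: Bystander: grey divided box 100 x 80 x 30 mm, on the table. Origin at the centre of its underside.
Things that resemble listed ones, but are neither listed nor needed, are in the scene too. Of the things that look like the carrier, the larger one is meant.

How it is judged:
On the way, in this order (a step that is already met when the one before it is completed fails the run):
1. the clip is swung right out, the carrier not yet moved (value of joint clip above 1.3 rad and distance of carrier from where it was at the start of the episode below 0.015 m), for 0.2 s.
2. the line where the blue begins is at the edge (x of carrier_line in the frame of stand_edge between -0.007 and 0.007 m), for 0.2 s.
At the end, for the whole second after the job is handed in: The carrier lies still and flat on the stand, the start of its blue within 7 mm of the edge, square within 8 degrees, at most 90 mm off the stand's middle line; the clip is still beyond 1.25 rad; bystanders are within 20 mm (on the stand) or 30 mm (table) of their starts (all of step 2 and angle between the x axis of carrier and the x axis of stand, either way round below 0.14 rad and y of carrier in the frame of stand between -0.09 and 0.09 m and z of carrier in the frame of stand_edge between -0.004 and 0.004 m and angle between carrier's own z axis and vertical below 0.05 rad and linear speed of carrier below 0.01 m/s and value of joint clip above 1.25 rad and distance of each of vial, loupe from where it was at the start of the episode below 0.02 m and distance of each of jar, dish, tweezers, gembox from where it was at the start of the episode below 0.03 m); the robot touches nothing.
It fails at once if the carrier is gripped or pressed hard (over 30 N from the fingers) (contact force between the fingers and carrier above 30 N).
It fails at once if the carrier is lifted off the stand (8 mm or more) or tipped (z of carrier in the frame of stand_edge above 0.008 m or angle between carrier's own z axis and vertical above 0.15 rad).
It fails at once if the carrier is shifted by more than 15 mm while the clip is not yet swung out (distance of carrier from where it was at the start of the episode above 0.015 m and value of joint clip below 1.2 rad).
It fails at once if a bystander is moved (20 mm on the stand, 30 mm on the table) or tipped (distance of any of vial, loupe from where it was at the start of the episode above 0.02 m or distance of any of jar, dish, tweezers, gembox from where it was at the start of the episode above 0.03 m or angle between any of vial, loupe, jar, dish, tweezers, gembox's own z axis and vertical above 0.4 rad).
It also fails if it takes over 61 s, if anything falls off the work surface, if the arm or the gripper's body presses on something with over 40 N, if the wrist force passes 120 N, or if a joint passes its speed limit or range.

## Working session

There is one attempt and no reset: what is moved stays moved. The work goes in short steps, each a Python script; the robot and the scene stay as the last script left them, time stands still between calls to the robot, and variables do not carry over. Pictures are saved under pics/ and viewed, at most 10 in all, crops included, and the job is handed in when it is done.

```bash
ls; mkdir -p pics
python3 - <<'E'
from rig import env, optics
import cv2
for n in("side","top"):
    p,d=optics.snapshot(n); cv2.imwrite(f"pics/{n}0.png",p[:,:,::-1]); print(n,optics.camera_model(n))
o=env.get_obs();print(o['time'],o['ee_pos'],o['eef_rot'],o['width'])
E
```

```text
pics
side {'K': array([[437.1011508 ,   0.        , 314.47842002],
       [  0.        , 437.1011508 , 243.33573385],
       [  0.        ,   0.        ,   1.        ]]), 'k1': -0.030513508383472294, 'position': array([0.44335597, 0.90414547, 0.80986182]), 'orientation': array([-0.06885873,  0.90333534, -0.42158451,  0.03886195])}
top {'K': array([[571.49643266,   0.        , 322.22938106],
       [  0.        , 571.49643266, 242.98166883],
       [  0.        ,   0.        ,   1.        ]]), 'k1': -0.15893043599702122, 'position': array([0.45517858, 0.04826445, 1.30784263]), 'orientation': array([ 0.71259744, -0.69963314,  0.0403868 , -0.03297368])}
0.1 [ 0.18621112 -0.5439484   0.40429566] [ 9.86433133e-01  1.64162865e-01 -8.62357734e-05 -4.69162653e-04] 0.9983525749748449
```

View pics/top0.png

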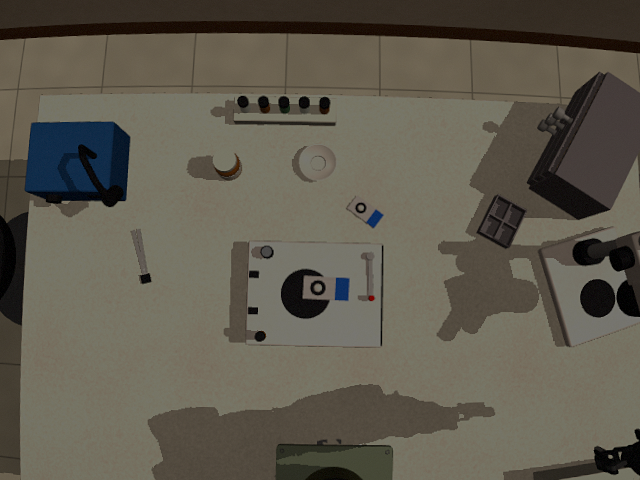

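View pics/side0.png

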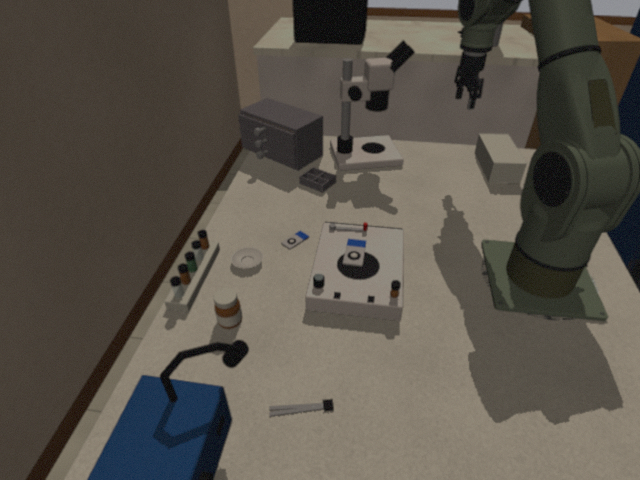

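Top view: the stand's edge is at about col 382 and the pivot at (370,257). The knob is at (371,298). The carrier sits at (325,288) with its blue end toward the edge, and a smaller look-alike lies off the stand at (365,211). Next I'll measure these.

```bash
cat > h.py <<'E'
from rig import env, inverse_kinematics, optics, finder
import numpy as np, cv2
from scipy.spatial.transform import Rotation as R
def world(name,d):
    """per-pixel ray dirs (world), camera pos and depth points"""
    c=optics.camera_model(name);K=c['K'];k=c['k1']
    v,u=np.mgrid[0:480,0:640].astype(np.float64)
    p=cv2.undistortPoints(np.stack([u.ravel(),v.ravel()],1)[:,None],K,np.array([k,0,0,0,0.]))[:,0]
    rays=R.from_quat(c['orientation']).apply(np.c_[p,np.ones(len(p))]).reshape(480,640,3)
    return rays,c['position'],c['position']+rays*d[...,None]
def plane(rays,pos,m,z):
    r=rays[m]; return (pos+r*((z-pos[2])/r[:,2])[:,None])[:,:2]
def masks(p):
    h=cv2.cvtColor(p,cv2.COLOR_RGB2HSV);H,S,V=[h[...,i].astype(int) for i in range(3)]
    return dict(blue=(H>100)&(H<130)&(S>130)&(V>60),red=((H<8)|(H>172))&(S>150)&(V>80))
def rect(pts):
    (c,s,a)=cv2.minAreaRect((pts*1000).astype(np.float32)); return np.array(c)/1000,np.array(s)/1000,a
def down(psi): return (R.from_euler('z',psi)*R.from_euler('x',np.pi)).as_quat()
E
python3 - <<'E'
from h import *
for n in("top","side"):
    p,d=optics.snapshot(n);ra,po,P=world(n,d);M=masks(p)
    roi=(abs(P[...,0]-.45)<.25)&(abs(P[...,1]-.02)<.3)&(d>0)
    m=roi&(P[...,2]>.042)&(P[...,2]<.058)
    m=cv2.morphologyEx(m.astype(np.uint8),cv2.MORPH_OPEN,np.ones((5,5)))>0
    nn,l,st,_=cv2.connectedComponentsWithStats(m.astype(np.uint8));m=l==1+np.argmax(st[1:,4])
    print(n,"z med",np.median(P[m][:,2]),P[m][:,2].std(),"rect depth",rect(P[m][:,:2]),"rect plane",rect(plane(ra,po,m,.05)))
    for k,z in(("blue",.056),("red",.076)):
        mm=M[k]&roi; nn,l,st,_=cv2.connectedComponentsWithStats(mm.astype(np.uint8),connectivity=8)
        for i in range(1,nn):
            if st[i,4]>5:
                q=l==i;print(k,st[i],"depthmed",np.median(P[q],0),"rect",rect(plane(ra,po,q,z)))
    m&=True
    g=cv2.cvtColor(p,cv2.COLOR_RGB2GRAY)
    a,b=((235,235),(355,395)) if n=="top" else ((210,300),(325,410))
    cr=p[a[0]:b[0],a[1]:b[1],::-1];cv2.imwrite(f"pics/{n}_c.png",cv2.resize(cr,None,fx=4.5,fy=4.5,interpolation=cv2.INTER_CUBIC))
for psi in(np.pi/2,-np.pi/2): print(psi,inverse_kinematics([.42,-.1,.3],down(psi)))
E
```

```text
top z med 0.049104152643429044 0.002660937167655828 rect depth (array([0.47496722, 0.05116578]), array([0.30226541, 0.23166331]), 89.790771484375) rect plane (array([0.47487418, 0.05114326]), array([0.3007373 , 0.23050783]), 89.77742767333984)
blue [367 210  16  17 144] depthmed [ 0.65104628 -0.08314061  0.00376723] rect (array([ 0.64277979, -0.07834138]), array([0.01995749, 0.03557124]), 54.053768157958984)
blue [335 278  14  22 278] depthmed [ 0.48551831 -0.00774078  0.05504375] rect (array([ 0.48626462, -0.00772933]), array([0.02746249, 0.04754002]), 86.82205963134766)
red [369 296   5   5  21] depthmed [ 0.46655692 -0.07067441  0.07469326] rect (array([ 0.46650677, -0.07066424]), array([0.00860107, 0.00865946]), 0.8645074367523193)
side z med 0.04824577103802741 0.0023152877524270877 rect depth (array([0.47211041, 0.05427856]), array([0.30426056, 0.23016335]), 89.79051208496094) rect plane (array([0.47212531, 0.05871664]), array([0.30462866, 0.22855103]), 89.83726501464844)
blue [297 232  11   7  42] depthmed [ 0.64757769 -0.08226834  0.00226788] rect (array([ 0.63430298, -0.01609768]), array([0.01472292, 0.03300732]), 52.73187255859375)
blue [348 240  17   7  87] depthmed [ 0.48361367 -0.00541885  0.05399079] rect (array([ 0.48373849, -0.00343322]), array([0.0213033, 0.0446731]), 88.18267822265625)
red [364 223   3   3   9] depthmed [ 0.46526545 -0.06552348  0.07333229] rect (array([ 0.46520261, -0.06305994]), array([0.00551151, 0.00949648]), 4.067602634429932)
1.5707963267948966 [ 0.26746539  0.7048422  -0.1859229   2.10641723  0.34809755  0.35876261
 -0.20237372]
-1.5707963267948966 [-0.0976922   0.75941129  0.464603    2.11710086 -0.79951545  0.44476224
 -2.14226967]
```

View pics/top_c.png

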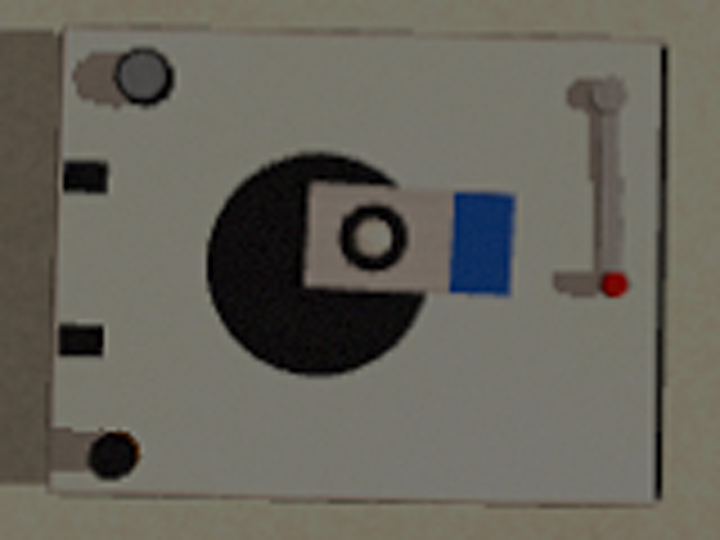

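```bash
cat >> h.py <<'E'
C=np.array([.475,.051]);ya=np.deg2rad(-90.22);X=np.array([np.cos(ya),np.sin(ya)]);Y=np.array([-X[1],X[0]])
EDGE=C+.15*X; PIV=C+.12*X+.085*Y; Q=down(ya+np.pi)
def clip_measure(p,d,ra,po):
    m=masks(p)['red']; m[:, :340]=False; m[:230]=False;m[360:]=False
    k=plane(ra,po,m,.076).mean(0)-PIV; return np.arctan2(k@X,-k@Y),np.linalg.norm(k)
E
python3 - <<'E'
from h import *
env.command_gripper(0.0)
def c(th,dd=.021):
    t=np.cos(th)*X+np.sin(th)*Y; r=np.sin(th)*X-np.cos(th)*Y
    return PIV+.092*r-dd*t
s=c(0.03,.026)
env.goto([*s,.40],Q); env.move_linear([*s,.235],v=.2)
print(env.get_obs()['time'],env.get_obs()['wrist_force'])
for th in np.linspace(.15,1.45,8):
    env.move_linear([*c(th),.235],v=.08)
o=env.get_obs();print(o['time'],o['wrist_force'],o['ee_pos'],c(1.45))
p,d=optics.snapshot("top");ra,po,P=world("top",d);cv2.imwrite("pics/t1.png",p[:,:,::-1]);print(clip_measure(p,d,ra,po))
E
```

```text
4.0 [0.33590289 0.39593763 0.17829499]
6.9167 [-1.42872084  0.39598023  0.27525802] [ 0.52680077 -0.15769869  0.23488998] [ 0.52726465 -0.15800126]
(np.float64(nan), np.float64(nan))h.py:23: RuntimeWarning: Mean of empty slice.
  k=plane(ra,po,m,.076).mean(0)-PIV; return np.arctan2(k@X,-k@Y),np.linalg.norm(k)
  ret = um.true_divide(
```

```bash
cat >> h.py <<'E'
def look(name):
    p,d=optics.snapshot("top");ra,po,P=world("top",d);cv2.imwrite(f"pics/{name}.png",p[:,:,::-1])
    print("clip",clip_measure(p,d,ra,po))
    m=masks(p)['blue'];m[:235]=False;m[360:]=False;m[:,:250]=False;m[:,420:]=False
    q=plane(ra,po,m,.056); c,s,a=rect(q)
    w=np.array([np.cos(np.deg2rad(a)),np.sin(np.deg2rad(a))])
    if abs(w@X)<.7:w=np.array([-w[1],w[0]])
    w*=np.sign(w@X); u=(q-EDGE)@w
    line=c-.015*w                                   # centre of band -> line
    rel=line-EDGE
    print("blue",c,s,"line in stand_edge mm",np.round([rel@X*1e3,rel@Y*1e3],1),"yaw deg",np.rad2deg(np.arctan2(w@Y,w@X)))
    return line,w
E
python3 - <<'E'
from h import *
o=env.get_obs();e=np.array(o['ee_pos'])
env.move_linear([*(e[:2]-.015*Y),.235],v=.15); env.move_linear([*(e[:2]-.015*Y),.32],v=.2)
b=np.array([.488,.125]); env.move_linear([*b,.30],v=.2)
env.command_gripper(.25)
l,w=look("t2"); o=env.get_obs();print(o['time'],o['width'],o['wrist_force'])
E
```

```text
clip (np.float64(1.4587645862189553), np.float64(0.09073442337342105))
blue [ 0.48626462 -0.00772933] [0.02746249 0.04754002] line in stand_edge mm [-106.3   12.3] yaw deg -2.9579403686523533
9.7583 0.25106718783745274 [ 0.29497729  0.91596119 -0.64748982]
```

View pics/t2.png

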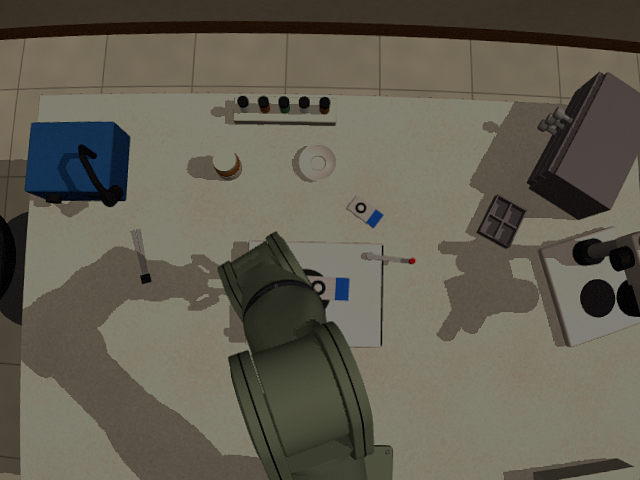

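Run:
```python
from h import *
b=EDGE-.214*X+.0145*Y
env.move_linear([*b,.30],Q,v=.15)
env.move_linear([*b,.228],v=.15)
f0=env.get_obs()['wrist_force'][2]; z=.228
while z>.212:
    z-=.001; env.move_linear([*b,z],v=.03)
    o=env.get_obs()
    if abs(o['wrist_force'][2]-f0)>3: break
print("touch",z,o['ee_pos'],o['wrist_force'],f0,b,o['time'])
zz=o['ee_pos'][2]+.0025
env.move_linear([*b,zz],v=.03);o=env.get_obs();print(o['ee_pos'],o['wrist_force'])
f1=o['wrist_force']
# advance to contact expected ~ pad half 11 mm: rear at -.176 -> tcp -.187 ; push 15 mm further
for s in(-.195,-.190,-.186,-.182,-.175):
    q=EDGE+s*X+.0145*Y; env.move_linear([*q,zz],v=.04); o=env.get_obs();print(s,np.round(o['wrist_force']-f1,2),np.round(o['ee_pos'],4))
look("t3");print(env.get_obs()['time'])
```

```text
touch 0.223 [0.48974213 0.11494916 0.2234887 ] [-3.15632771 -1.43856362 14.8232719 ] 0.13805008533171798 [0.48974563 0.11494385] 11.8917
[0.48977581 0.11495077 0.22604888] [-0.93792372 -0.70366408  0.02478346]
-0.195 [ 0.28  0.64 -0.09] [0.4897 0.096  0.226 ]
-0.19 [ 1.28  0.75 -0.66] [0.4897 0.0907 0.226 ]
-0.186 [ 1.1   0.57 -0.97] [0.4896 0.0867 0.226 ]
-0.182 [ 1.11  0.77 -0.59] [0.4896 0.0827 0.226 ]
-0.175 [ 0.06  1.35 -0.61] [0.4896 0.0756 0.226 ]
clip (np.float64(1.4587645862189553), np.float64(0.09073442337342105))
blue [ 0.50416928 -0.02275919] [0.01533368 0.02413297] line in stand_edge mm [-91.3  29.1] yaw deg 1.2226178359985305
13.9167
```

```bash
cat >> h.py <<'E'
def lead(name):
    for n in("top","side"):
        p,d=optics.snapshot(n);ra,po,P=world(n,d);cv2.imwrite(f"pics/{name}_{n}.png",p[:,:,::-1])
        m=masks(p)['blue']&(abs(P[...,0]-.48)<.1)&(abs(P[...,1]+.04)<.13)&(P[...,2]>.035)
        q=(plane(ra,po,m,.056)-EDGE)*1e3;q=np.c_[q@X,q@Y]
        c,s,a=rect(q/1e3);print(n,m.sum(),"x range",np.round([q[:,0].min(),q[:,0].max()],1),"y",np.round([q[:,1].min(),q[:,1].max()],1),"rect",np.round(c*1e3,1),np.round(s*1e3,1),round(a,1))
E
python3 - <<'E'
from h import *
lead("t4")
a=cv2.imread("pics/t4_top.png")[220:360,220:420];b=cv2.imread("pics/t4_side.png")[190:330,260:460]
cv2.imwrite("pics/t4.png",cv2.resize(np.hstack([a,b]),None,fx=2,fy=2,interpolation=cv2.INTER_CUBIC))
E
```

```text
top 98 x range [-815.8  -13.2] y [ 21.7 370.1] rect [-422.6  211.5] [174.6 811.2] 73.8
side 1 x range [-90.1 -90.1] y [-9.2 -9.2] rect [-90.1  -9.2] [0. 0.] 0.0
```

View pics/t4.png

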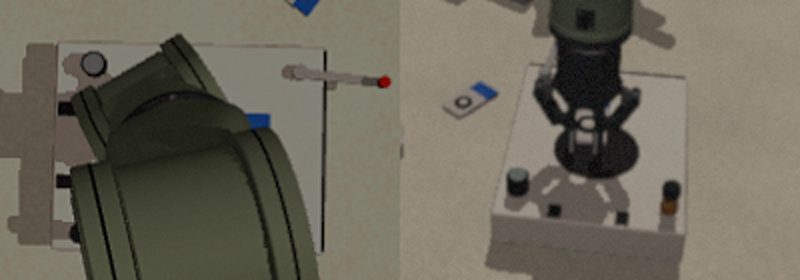

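Run:
```python
from h import *
z=env.get_obs()['ee_pos'][2];f1=env.get_obs()['wrist_force']
for s in(-.15,-.12,-.092):
    env.move_linear([*(EDGE+s*X+.0145*Y),z],v=.04); o=env.get_obs();print(s,np.round(o['wrist_force']-f1,2),np.round(o['ee_pos'],4))
# back off and retreat to see
env.move_linear([*(EDGE-.115*X+.0145*Y),z],v=.1)
env.move_linear([*(EDGE-.115*X+.0145*Y),.30],v=.2)
env.move_linear([*(EDGE-.215*X+.0145*Y),.30],v=.2)
look("t5");lead("t5");print(env.get_obs()['time'])
a=cv2.imread("pics/t5_top.png")[220:360,220:420];b=cv2.imread("pics/t5_side.png")[190:330,260:460]
cv2.imwrite("pics/t5c.png",cv2.resize(np.hstack([a,b]),None,fx=2,fy=2,interpolation=cv2.INTER_CUBIC))
```

```text
-0.15 [ 0.38 -1.11  0.46] [0.4895 0.0511 0.226 ]
-0.12 [ 0.31 -1.33 -0.2 ] [0.4894 0.0211 0.226 ]
-0.092 [ 0.16 -1.45 -0.2 ] [ 0.4893 -0.0069  0.226 ]
clip (np.float64(1.4587645862189553), np.float64(0.09073442337342105))
blue [ 0.48798242 -0.10319301] [0.0462114  0.02644485] line in stand_edge mm [-10.9  13.4] yaw deg 0.6987876904010729
top 293 x range [-824.5   17.6] y [ -9.7 376.5] rect [-383.9  194.2] [160.4 888.8] 72.3Traceback (most recent call last):
  File "<stdin>", line 9, in <module>
  File "h.py", line 41, in lead
    c,s,a=rect(q/1e3);print(n,m.sum(),"x range",np.round([q[:,0].min(),q[:,0].max()],1),"y",np.round([q[:,1].min(),q[:,1].max()],1),"rect",np.round(c*1e3,1),np.round(s*1e3,1),round(a,1))
                                                          ~~~~~~~~~~^^
    return umr_minimum(a, axis, None, out, keepdims, initial, where)
ValueError: zero-size array to reduction operation minimum which has no identity
```

```bash
cat >> h.py <<'E'
def edgecheck():
    p,d=optics.snapshot("top");ra,po,P=world("top",d)
    g=p.max(2).astype(float);q=plane(ra,po,np.ones((480,640),bool),.05)-EDGE
    x=(q@X*1e3).reshape(480,640);y=(q@Y*1e3).reshape(480,640)
    for lo,hi in((-100,-60),(-55,-20),(40,70)):
        m=(abs(x+2)<9)&(y>lo)&(y<hi); w=np.clip(70-g[m],0,None);print("black centroid mm",lo,hi,(w*x[m]).sum()/w.sum())
E
python3 - <<'E'
from h import *
edgecheck()
z=.226
env.move_linear([*(EDGE-.115*X+.0145*Y),.30],v=.2)
env.move_linear([*(EDGE-.115*X+.0145*Y),z],v=.12)
env.move_linear([*(EDGE-.095*X+.0145*Y),z],v=.06)
env.move_linear([*(EDGE-.0815*X+.0145*Y),z],v=.03)
env.dwell(.3)
env.move_linear([*(EDGE-.105*X+.0145*Y),z],v=.08)
env.move_linear([*(EDGE-.105*X+.0145*Y),.30],v=.2)
env.move_linear([*(EDGE-.215*X+.0145*Y),.30],v=.2)
look("t6");print(env.get_obs()['time'])
p,d=optics.snapshot("side")
a=cv2.imread("pics/t6.png")[220:360,220:420];b=p[190:330,260:460,::-1]
cv2.imwrite("pics/t6c.png",cv2.resize(np.hstack([a,b]),None,fx=2,fy=2,interpolation=cv2.INTER_CUBIC))
E
```

```text
black centroid mm -100 -60 -2.589258738204236
black centroid mm -55 -20 -3.258260943462021
black centroid mm 40 70 -2.325196102586428
clip (np.float64(1.4587645862189553), np.float64(0.09073442337342105))
blue [ 0.48815002 -0.11422802] [0.04620647 0.02653137] line in stand_edge mm [ 0.2 13.6] yaw deg 0.73951944828033
22.8
```

View pics/t6c.png

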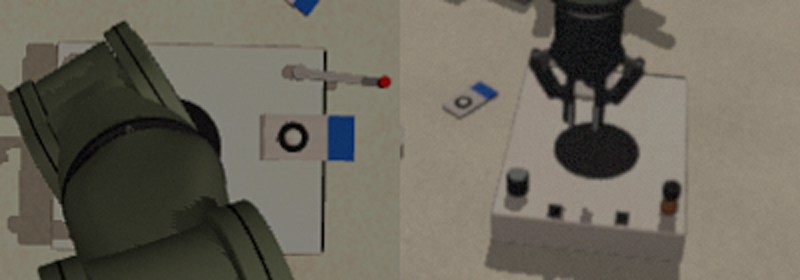

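The picture shows the blue starting at the edge (crop col ~327, edge ~325), with the carrier square and the clip pointing out.

```bash
python3 -c "
from rig import env
print(env.finish_job())"
```

```text
the job is handed in; nothing more can be done
None
```

I handed the job in at about 23 s of the 61 s: the clip is swung out to about 1.46 rad, and the carrier's blue line is within about 1 mm of the edge and under 1° off square. No bystander looked moved in the pictures; the judge's verdict wasn't shown.

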